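# Stack the pottery studio's lidded tubs by size

### The job

Tidy the three lidded storage tubs into one upright stack: leave the deepest tub where it stands, set the middle-sized tub on its lid, then the shallowest tub on top of that, letting go of each. Each tub's four corner feet must sit fully down in the four lid recesses below (either way round); lower the tubs gently into place, don't drop them, and leave everything else on the table where it is.

Things in the scene. Friction and masses are not known exactly. Their poses are not given: they have to be found in the camera images.
- deep_tub_center (a point): The deepest of the three tubs: plain grey plastic storage tub with a firmly clipped-on white lid; a closed, straight-sided rigid block 130 mm long (its x axis) and 62 mm wide (its y axis), the same turned end for end, on four corner feet. 100 mm high overall from soles to lid top, about 1.5 kg, full. It stays where it stands. This point is the tub's centre, half-way up; its z axis points up.
- deep_tub_recess (a point): point on the deepest tub's centre line at the level of its lid's recess floors, 6 mm below the lid top; axes as the tub's (x along its length, z up). The four recesses are 16 mm square, dark-floored, at x = +-52 mm, y = +-18 mm; seated feet have about 2 mm of play each way
- middle_tub_center (a point): The middle-sized tub: plain grey plastic storage tub with a firmly clipped-on white lid; a closed, straight-sided rigid block 130 mm long (its x axis) and 62 mm wide (its y axis), the same turned end for end, on four corner feet. 80 mm high overall from soles to lid top, about 0.4 kg. This point is the tub's centre, half-way up; its z axis points up.
- middle_tub_feet (a point): point on the middle-sized tub's centre line at the level of its foot soles; axes as the tub's (x along its length, z up). Its four round feet stand 8 mm below the body at x = +-52 mm, y = +-18 mm, and taper from 13 mm across at the root to 8 mm at the sole
- middle_tub_recess (a point): point on the middle-sized tub's centre line at the level of its lid's recess floors, 6 mm below the lid top; axes as the tub's (x along its length, z up). The four recesses are 16 mm square, dark-floored, at x = +-52 mm, y = +-18 mm; seated feet have about 2 mm of play each way
- shallow_tub_center (a point): The shallowest tub: plain grey plastic storage tub with a firmly clipped-on white lid; a closed, straight-sided rigid block 130 mm long (its x axis) and 62 mm wide (its y axis), the same turned end for end, on four corner feet. 58 mm high overall from soles to lid top, about 0.28 kg. This point is the tub's centre, half-way up; its z axis points up.
- shallow_tub_feet (a point): point on the shallowest tub's centre line at the level of its foot soles; axes as the tub's (x along its length, z up). Its four round feet stand 8 mm below the body at x = +-52 mm, y = +-18 mm, and taper from 13 mm across at the root to 8 mm at the sole
- deep_tub: the deepest tub, origin between its feet at sole level
- middle_tub: the middle-sized tub, origin between its feet at sole level. When seated its soles rest on the recess floors, 6 mm below the lid top under it, and a 2 mm gap stays between its body and that lid
- shallow_tub: the shallowest tub, origin between its feet at sole level; seats in the same way
- beaker: bystander: terracotta beaker, 72 mm across, 75 mm high, origin under its centre
- bowl: bystander: small white bowl, 96 mm across, 45 mm high, origin under its centre
- wood_rib: bystander: flat wooden throwing rib, 115 x 30 x 7 mm, lying on the table, origin under its middle
- test_tile: bystander: flat terracotta glaze test tile, 90 x 40 x 8 mm, lying on the table, origin under its middle
- slip_jar: bystander: clear jar with a white cap, 64 mm across, 85 mm high, origin under its centre
- mug: bystander: white mug, 76 mm across, 85 mm high, origin under its centre
Things that resemble listed ones, but are neither listed nor needed, are in the scene too. What is shaped like the deep_tub but blue or yellow is not meant.

How it is judged (in metres and radians):
On the way, in this order (a step that is already met when the one before it is completed fails the run):
1. the middle-sized tub is seated in the deepest tub's lid and let go (horizontal distance between middle_tub_feet and deep_tub_recess below 0.004 m and z of middle_tub_feet in the frame of deep_tub_recess between -0.0025 and 0.0025 m and angle between the x axis of middle_tub_feet and the x axis of deep_tub_recess, either way round below 0.08 rad and angle between middle_tub_feet's own z axis and vertical below 0.05 rad and contact force between the fingers and middle_tub below 0.1 N), for 0.2 s.
2. the shallowest tub is seated in the middle-sized tub's lid and let go (horizontal distance between middle_tub_feet and deep_tub_recess below 0.004 m and z of middle_tub_feet in the frame of deep_tub_recess between -0.0025 and 0.0025 m and angle between the x axis of middle_tub_feet and the x axis of deep_tub_recess, either way round below 0.08 rad and angle between each of middle_tub_feet, shallow_tub_feet's own z axis and vertical below 0.05 rad and horizontal distance between shallow_tub_feet and middle_tub_recess below 0.004 m and z of shallow_tub_feet in the frame of middle_tub_recess between -0.0025 and 0.0025 m and angle between the x axis of shallow_tub_feet and the x axis of middle_tub_recess, either way round below 0.08 rad and contact force between the fingers and shallow_tub below 0.1 N), for 0.2 s.
At the end, for the whole second after the job is handed in: Middle-sized tub seated on the deepest, shallowest on the middle-sized: each centred within 4 mm, soles within 2.5 mm of the recess floors, parallel within 0.08 rad (either way round), upright within 0.05 rad, at rest; the deepest tub upright and within 30 mm of where it stood (horizontal distance between middle_tub_feet and deep_tub_recess below 0.004 m and z of middle_tub_feet in the frame of deep_tub_recess between -0.0025 and 0.0025 m and angle between the x axis of middle_tub_feet and the x axis of deep_tub_recess, either way round below 0.08 rad and angle between each of middle_tub_feet, shallow_tub_feet, deep_tub_recess's own z axis and vertical below 0.05 rad and horizontal distance between shallow_tub_feet and middle_tub_recess below 0.004 m and z of shallow_tub_feet in the frame of middle_tub_recess between -0.0025 and 0.0025 m and angle between the x axis of shallow_tub_feet and the x axis of middle_tub_recess, either way round below 0.08 rad and linear speed of each of middle_tub, shallow_tub below 0.03 m/s and distance of deep_tub from where it was at the start of the episode below 0.03 m); the robot touches nothing.
It fails at once if a tub falls freely (faster than 0.45 m/s, a drop of about 10 mm, with no finger on it) ((contact force between the fingers and middle_tub below 0.1 N and linear speed of middle_tub above 0.45 m/s) or (contact force between the fingers and shallow_tub below 0.1 N and linear speed of shallow_tub above 0.45 m/s)).
It fails at once if a tub is driven hard onto the tub below (more than 60 N) (contact force between middle_tub and deep_tub above 60 N or contact force between shallow_tub and middle_tub above 60 N).
It fails at once if the deepest tub is shifted more than 30 mm (distance of deep_tub from where it was at the start of the episode above 0.03 m).
It fails at once if another thing on the table is shifted more than 30 mm (distance of any of beaker, bowl, wood_rib, test_tile, slip_jar, mug from where it was at the start of the episode above 0.03 m).
It also fails if it takes over 58 s, if anything falls off the work surface, if the arm or the gripper's body presses on something with over 40 N, if the wrist force passes 120 N, or if a joint passes its speed limit or range.

### The arm

A 7-joint arm with a two-finger parallel gripper is mounted at the origin on the work surface. World frame = base frame: x ahead of the robot, y to its left, z up, the work surface at z = 0. Lengths are in mm, angles in rad, forces in N, time in s.
With the tool pointing down it reaches from about 350 to 900 mm from the base axis. Payload 7.2 kg.
Tool frame: the origin (TCP) lies at the very end of the fingers, on their centre line; the grasp point (between the pads) lies 19 mm behind it (manip.grasp_offset is the z of the grasp point in the tool frame, in mm); z points along the fingers, y is the line along which they close (so a half turn about z gives the same grasp; the last joint's range is limited). The gripper opens to 85 mm and grips with 20 to 120 N. Pads are 22 mm wide; open, the fingers measure 114 mm over their backs; the gripper's body (76 mm by 85 mm) begins 54 mm behind the grasp point. The pads swing forward as they close: fully open they stand 13 mm farther back than shut.
Start: joints at [1.263, 0.411, -0.013, 1.596, 0.006, 1.134, -0.082], TCP at [148.43, -607.122, 231.297] pointing down, gripper open.
Joint ranges: [-2.95, 2.95], [-0.29, 1.99], [-1.47, 1.44], [0.14, 2.54], [-1.03, 4.17], [0.13, 1.85], [-2.86, 2.86]. Speed limits (rad/s): [2.39, 2.39, 3.01, 3.01, 3.14, 3.14, 3.14].

### API

Orientations are given as a unit quaternion [x, y, z, w].
In Python, from rig import manip gives the robot as it stands.
- The arm moves only by the tool step_arm, never from a script. Its argument "series" is a list that holds one entry, the list of rows, each a list of 4 numbers: the shift along the tool's x, y, z in mm, then the turn about the tool's z in degrees. A call has 1 to 12 rows; each row shifts and turns the commanded pose from where the row before left it, along the tool's axes as they then stand; what a row does not reach is not made up. A row lasts 1/10 s, in which the tool goes at most 50 mm and 8.59 degrees, less where a joint would pass 70% of its speed; a pose out of reach is approached as far as the arm can. A call is refused whole if a number of a shift passes 50 or a number of a turn 8.59, either way. A call with a gripper value outside its range is refused whole. "grip" is the opening, from -1 (shut) to 1 (fully open), set as the call begins (left out, the last holds). The fingers move at their own pace and stop on an object; "newtons" is the grip in N (left out, the last holds). Time passes only in rows, so rows that do not move let the fingers close. It gives the time, the measured TCP pose, the force, the opening and the grip force at its end, in the units of the state.
- manip.observe(): the state, without advancing time (a new reading comes with each control period).
- manip.get_image(name): name is "side" or "top"; returns the picture (480x640x3 uint8, red, green, blue); there is no depth.
- manip.camera_info(name): a dict with "mtx" (3x3 intrinsics, pixels), "pose" (4x4, takes a point from camera to world coordinates). Camera axes: x right, y down, z forward; pixel columns grow to the right and rows downward; lengths in mm; the calibration is good to about 2 mm. A picture is of the moment at which its call begins. camera_info takes no time and is no camera call.
- manip.job_done(): hands the job in; it is judged then, once.
The state is a dict: "time_s": time; "joint_positions": joint angles; "joint_vel": joint speeds; "tau": joint torques, N m; "eef_pos": TCP position; "tcp_rot": TCP orientation; "force": force on the tool from outside, world axes, zero at the start; "moment": the same for the moment, N m; "gripper_width": opening from 0.0 (shut) to 1.0 (fully open); "grasp_force": force on a finger pad.
Only numpy, scipy, OpenCV 4.12 (cv2) and the standard library are available. Lean on these libraries where they do the work, as an engineer would, in place of code of your own. Each camera call takes 0.05 s, during which the arm holds its last target. There are 200 camera calls.

## Working session

There is one attempt and no reset: what is moved stays moved. The work goes in short steps, Python scripts to look and compute and a tool call to move; the robot and the scene stay as the last step left them, time stands still between calls to the robot, and variables do not carry over. Pictures are saved under pics/ and viewed, at most 10 in all, crops included, and the job is handed in when it is done.

Besides the shell and the picture viewer there is one more tool, called by a JSON object that holds its "method" and its "body", one argument or row to a line. step_arm: Moves the arm, as the interface text tells. Its arguments: {"type":"object","properties":{"series":{"type":"array","items":{"type":"array","items":{"type":"array","items":{"type":"number"}}}},"grip":{"type":"number"},"newtons":{"type":"number"}},"required":["series"]}

```bash
mkdir -p pics; python3 - <<'E'
from rig import manip
import cv2
for n in("side","top"):
    cv2.imwrite(f"pics/{n}0.png",manip.get_image(n)[:,:,::-1]); c=manip.camera_info(n); print(n,c["mtx"],c["pose"])
o=manip.observe(); print(o["eef_pos"],o["tcp_rot"],o["gripper_width"],manip.grasp_offset)
E
```

```text
side [[461.89454946   0.         316.81875579]
 [  0.         461.89454946 238.62791132]
 [  0.           0.           1.        ]] [[ 9.89300283e-01 -1.13249944e-01  9.19749930e-02  4.32934756e+02]
 [-1.45541060e-01 -7.22287449e-01  6.76105495e-01 -8.31921968e+02]
 [-1.01365264e-02 -6.82257496e-01 -7.31041695e-01  9.58626269e+02]
 [ 0.00000000e+00  0.00000000e+00  0.00000000e+00  1.00000000e+00]]
top [[462.86479717   0.         312.30133567]
 [  0.         462.86479717 240.85412266]
 [  0.           0.           1.        ]] [[-1.00949899e-02 -9.79676941e-01  2.00327686e-01  3.05355332e+02]
 [-9.99944303e-01  9.27334299e-03 -5.03948008e-03 -3.44311505e+00]
 [ 3.07935509e-03 -2.00367402e-01 -9.79715990e-01  1.31288814e+03]
 [ 0.00000000e+00  0.00000000e+00  0.00000000e+00  1.00000000e+00]]
[ 148.30176175 -606.69552554  230.53781777] [ 9.92821457e-01  1.19603674e-01 -1.23264874e-04 -7.07695413e-04] 0.998107397200472 -18.700000000000003
```

View pics/top0.png

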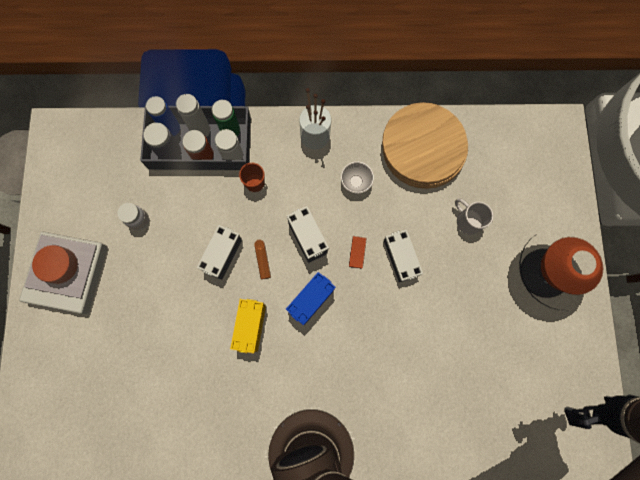

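View pics/side0.png

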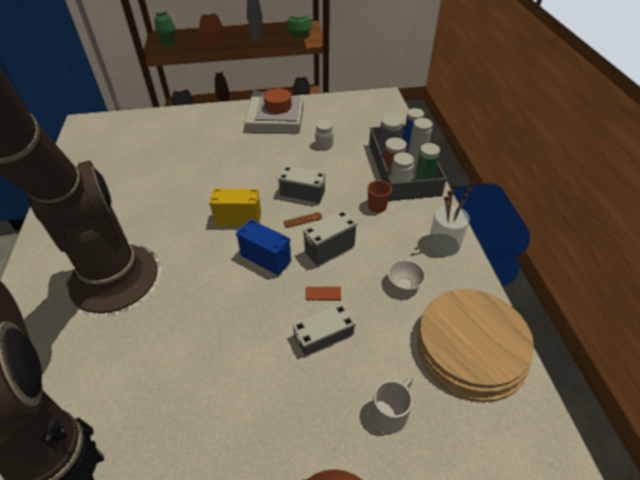

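Top view: white-lid tubs at about (220,252), (308,233), (403,255). In the side view they are at (302,185), (330,238), (325,328). Next I measure the lid outlines.

```bash
cat > h.py <<'E'
from rig import manip
import cv2, numpy as np
def cast(n,px,z):
    c=manip.camera_info(n); P=c["pose"]; px=np.atleast_2d(px).astype(float)
    d=np.c_[px,np.ones(len(px))]@np.linalg.inv(c["mtx"]).T@P[:3,:3].T
    return (P[:3,3]+d*((z-P[2,3])/d[:,2])[:,None])[:,:2]
def proj(n,X):
    c=manip.camera_info(n); P=c["pose"]; p=(np.atleast_2d(X)-P[:3,3])@P[:3,:3]@c["mtx"].T
    return p[:,:2]/p[:,2:]
def lids(n,img,seeds,th):
    hsv=cv2.cvtColor(cv2.resize(img,None,fx=4,fy=4,interpolation=cv2.INTER_CUBIC),cv2.COLOR_RGB2HSV)
    m=((hsv[...,2]>th)&(hsv[...,1]<60)).astype(np.uint8)
    m=cv2.morphologyEx(m,cv2.MORPH_OPEN,np.ones((5,5)))
    _,L=cv2.connectedComponents(m)
    out=[]
    for s in seeds:
        c,_=cv2.findContours((L==L[int(s[1]*4),int(s[0]*4)]).astype(np.uint8),cv2.RETR_EXTERNAL,cv2.CHAIN_APPROX_NONE)
        c=max(c,key=cv2.contourArea)
        out.append((cv2.convexHull(c).reshape(-1,2)+.5)/4-.5)
    return out,m
def rect(n,hull,z):
    (c,s,a)=cv2.minAreaRect(cast(n,hull,z).astype(np.float32))
    if s[0]<s[1]: s=s[::-1]; a+=90
    return np.array(c),s,(a+90)%180-90
E
python3 - <<'E'
from h import *
t,s=cv2.imread("pics/top0.png")[:,:,::-1],cv2.imread("pics/side0.png")[:,:,::-1]
S={"top":[(220,252),(308,233),(403,255)],"side":[(302,181),(330,232),(325,325)]}
for n,im,th in(("top",t,0),("side",s,0)):
    v=im.max(2)
    print(n,[int(v[y,x]) for x,y in S[n]],[im[y+30,x-25].tolist() for x,y in S[n]])
    for th in ((205,220) if n=="top" else (150,165)):
        hs,m=lids(n,im,S[n],th)
        for h in hs:
            print(th,[(z,)+tuple(np.round(np.r_[rect(n,h,z)[0],rect(n,h,z)[1],rect(n,h,z)[2]],1)) for z in(58,80,100)])
a=cv2.resize(t[195:290,190:430],(720,285),interpolation=cv2.INTER_CUBIC); b=cv2.resize(s[160:355,265:370],(315,585)); 
cv2.imwrite("pics/c1.png",np.ascontiguousarray(a[:,:,::-1])); cv2.imwrite("pics/c2.png",np.ascontiguousarray(b[:,:,::-1]))
E
```

```text
top [206, 209, 205] [[190, 177, 156], [190, 177, 154], [186, 175, 152]]
205 [(58, np.float64(531.0), np.float64(248.6), np.float64(6.3), np.float64(6.3), np.float64(89.5)), (80, np.float64(527.0), np.float64(244.1), np.float64(6.2), np.float64(6.2), np.float64(89.5)), (100, np.float64(523.4), np.float64(240.1), np.float64(6.1), np.float64(6.1), np.float64(89.5))]
205 [(58, np.float64(590.5), np.float64(4.4), np.float64(132.9), np.float64(62.2), np.float64(26.2)), (80, np.float64(585.5), np.float64(4.3), np.float64(130.6), np.float64(61.1), np.float64(26.2)), (100, np.float64(580.9), np.float64(4.1), np.float64(128.5), np.float64(60.1), np.float64(26.2))]
205 [(58, np.float64(636.9), np.float64(-37.1), np.float64(1981.8), np.float64(1374.9), np.float64(89.6)), (80, np.float64(631.1), np.float64(-36.5), np.float64(1947.1), np.float64(1350.8), np.float64(89.6)), (100, np.float64(625.9), np.float64(-36.0), np.float64(1915.5), np.float64(1328.9), np.float64(89.6))]
220 [(58, np.float64(636.9), np.float64(-37.1), np.float64(1981.8), np.float64(1374.9), np.float64(89.6)), (80, np.float64(63
[... 2049 characters left out ...]
64(511.3), np.float64(2787.0), np.float64(2184.1), np.float64(-10.0))]
165 [(58, np.float64(390.0), np.float64(577.0), np.float64(2923.4), np.float64(2290.9), np.float64(-10.0)), (80, np.float64(391.1), np.float64(542.6), np.float64(2852.0), np.float64(2235.0), np.float64(-10.0)), (100, np.float64(392.0), np.float64(511.3), np.float64(2787.0), np.float64(2184.1), np.float64(-10.0))]
165 [(58, np.float64(390.0), np.float64(577.0), np.float64(2923.4), np.float64(2290.9), np.float64(-10.0)), (80, np.float64(391.1), np.float64(542.6), np.float64(2852.0), np.float64(2235.0), np.float64(-10.0)), (100, np.float64(392.0), np.float64(511.3), np.float64(2787.0), np.float64(2184.1), np.float64(-10.0))]
```

View pics/c1.png

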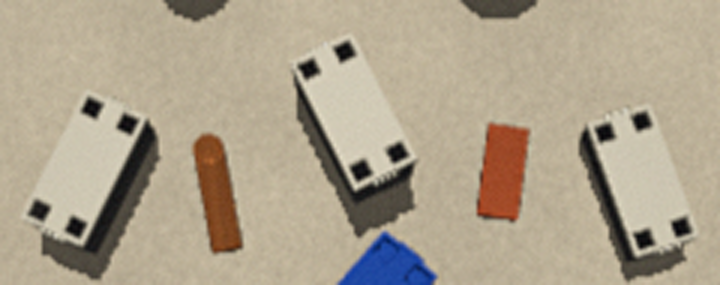

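View pics/c2.png

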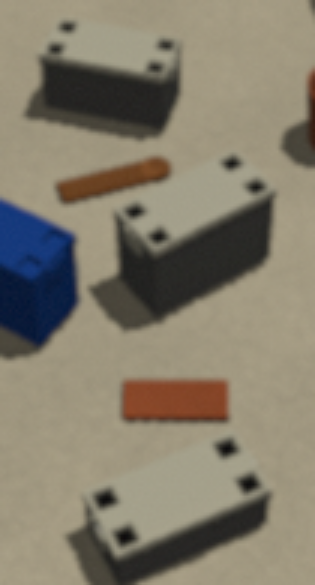

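Crops: each lid shows four clean dark recesses, and the centre tub looks the deepest. I'll use recess blobs.

```bash
cat >> h.py <<'E'
def blobs(img,seeds,r=5):
    out=[]
    for x,y in seeds:
        x0,y0=int(round(x))-r,int(round(y))-r
        g=cv2.resize(img[y0:y0+2*r+1,x0:x0+2*r+1].max(2),None,fx=8,fy=8,interpolation=cv2.INTER_CUBIC).astype(int)
        k=4*(2*r+1); c=g[k-12:k+12,k-12:k+12]; th=(c.min()+np.percentile(g,85))/2
        n,L,st,ce=cv2.connectedComponentsWithStats((g<th).astype(np.uint8))
        i=min(range(1,n),key=lambda j:np.hypot(*(ce[j]-k))+(st[j,4]<150)*99)
        out.append(np.r_[(ce[i]+.5)/8-.5+[x0,y0],st[i,4]/64])
    return np.array(out)
def tri(pt,ps):
    M=[np.linalg.inv(manip.camera_info(n)["pose"])[:3] for n in("top","side")]
    K=[manip.camera_info(n)["mtx"] for n in("top","side")]
    X=cv2.triangulatePoints(K[0]@M[0],K[1]@M[1],pt.T.astype(float),ps.T.astype(float)); return (X[:3]/X[3]).T
def lidpose(n,b,z):
    "b: 4 blobs; centre, length, width, yaw deg"
    w=cast(n,b[:,:2],z); c=w.mean(0); (_,s,a)=cv2.minAreaRect((w*1).astype(np.float32))
    u=np.linalg.svd(w-c)[2][0]; d=w-c; p=d@u; e=d@[-u[1],u[0]]
    dv=w[p>0].mean(0)-w[p<0].mean(0)
    return c,np.hypot(*dv),2*abs(e).mean(),(np.degrees(np.arctan2(dv[1],dv[0]))+90)%180-90
E
python3 - <<'E'
from h import *
t,s=cv2.imread("pics/top0.png")[:,:,::-1],cv2.imread("pics/side0.png")[:,:,::-1]
T=[[(92,107),(128,123),(39,210),(76,228)],[(309,68),(345,51),(360,170),(398,152)],[(605,132),(641,121),(644,238),(682,227)]]
S=[[(67,27),(56,48),(165,45),(155,67)],[(232,163),(256,186),(135,211),(158,237)],[(227,448),(248,483),(105,498),(125,537)]]
np.set_printoptions(precision=2,suppress=True)
for a,b in zip(T,S):
    bt=blobs(t,np.array(a)/3+[190,195]-.33); bs=blobs(s,np.array(b)/3+[265,160]-.33)
    print("areas",bt[:,2],bs[:,2])
    X=tri(bt[:,:2].mean(0)[None],bs[:,:2].mean(0)[None])[0]; print("tri",X)
    for z in(55,77,97): print(z,[np.hstack(lidpose(n,q,z)) for n,q in(("top",bt),("side",bs))])
E
```

```text
areas [29.23 29.7  30.81 29.89] [11.02 12.81 11.77 13.39]
tri [535.49 248.06  75.99]
55 [array([538.69, 252.06, 105.79,  36.93, -25.13]), array([538.71, 274.39, 106.66,  37.73, -25.07])]
77 [array([534.61, 247.59, 103.94,  36.29, -25.13]), array([536.14, 247.46, 104.07,  36.81, -25.07])]
97 [array([530.9 , 243.53, 102.26,  35.7 , -25.13]), array([533.8 , 222.97, 101.71,  35.98, -25.07])]
areas [28.97 30.11 32.27 30.67] [14.34 15.22 16.27 16.55]
tri [580.28   3.85  97.29]
55 [array([589.59,   4.22, 107.99,  37.34,  26.22]), array([588.88,  45.59, 109.24,  38.02,  26.18])]
77 [array([584.62,   4.09, 106.1 ,  36.69,  26.22]), array([585.08,  24.22, 106.58,  37.1 ,  26.18])]
97 [array([580.1 ,   3.97, 104.39,  36.1 ,  26.22]), array([581.63,   4.8 , 104.17,  36.26,  26.18])]
areas [27.75 27.61 29.28 28.78] [24.42 26.5  27.92 26.88]
tri [ 522.01 -261.78   56.3 ]
55 [array([ 521.88, -261.97,  104.27,   36.12,   17.48]), array([ 523.54, -260.42,  104.02,   36.05,   17.55])]
77 [array([ 518.09, -257.45,  102.44,   35.48,   17.48]), array([ 521.33, -274.34,  101.49,   35.17,   17.55])]
97 [array([ 514.65, -253.34,  100.79,   34.91,   17.48]), array([ 519.33, -286.99,   99.18,   34.37,   17.55])]
```

```bash
cat >> h.py <<'E'
from scipy.spatial.transform import Rotation as R
def state():
    o=manip.observe(); x=R.from_quat(o["tcp_rot"]).as_matrix()
    return np.array(o["eef_pos"]),np.degrees(np.arctan2(x[1,0],x[0,0])),x,o
def plan(wps,dec=0,step=40,dt=7.0):
    "wps: (x,y,z,yaw): rows for each waypoint, rounded, error carried on"
    p,y,x,o=state(); print("at",np.round(p,1),round(y,2),"tilt",np.round(x[:2,2],4),"F",np.round(o["force"],1),"w",round(o["gripper_width"],3),"g",np.round(o["grasp_force"],1),"t",round(o["time_s"],2),"q",np.round(o["joint_positions"],2))
    for w in wps:
        t=np.array(w[:3],float); n=int(max(1,np.ceil(np.linalg.norm(t-p)/step),np.ceil(abs(w[3]-y)/dt)))
        rows=[]
        for i in range(n):
            c,s=np.cos(np.radians(y)),np.sin(np.radians(y)); A=np.array([[c,s,0],[s,-c,0],[0,0,-1]])
            d=np.round(A.T@((t-p)/(n-i)),dec); a=round((w[3]-y)/(n-i),max(dec,1)); p=p+A@d; y+=a
            rows.append([*(float(v)+0 for v in d),float(-a)])
            if dec==0: rows[-1][:3]=[int(v) for v in rows[-1][:3]]
        print(w,n,str(rows).replace(" ",""))
E
python3 - <<'E'
from h import *
plan([(330,-250,230,75),(535.4,247.5,180,154.9)])
E
```

```text
at [ 148.3 -606.7  230.5] 13.74 tilt [-0.0004  0.0014] F [-0.6 -0.1  0.6] w 0.998 g 0.0 t 0.1 q [ 1.26  0.41 -0.01  1.6   0.01  1.13 -0.08]
(330, -250, 230, 75) 11 [[24,-28,0,-5.6],[26,-25,0,-5.6],[29,-22,0,-5.6],[31,-20,0,-5.6],[32,-16,0,-5.6],[34,-13,0,-5.5],[35,-10,0,-5.6],[36,-7,0,-5.5],[36,-3,0,-5.6],[36,1,0,-5.5],[36,4,1,-5.6]]
(535.4, 247.5, 180, 154.9) 14 [[38,5,4,-5.7],[37,9,4,-5.7],[36,12,3,-5.7],[35,16,4,-5.7],[33,19,3,-5.7],[31,23,4,-5.7],[29,26,3,-5.7],[26,28,4,-5.7],[23,31,3,-5.7],[20,33,4,-5.7],[17,35,3,-5.7],[13,36,4,-5.7],[10,38,3,-5.7],[6,38,4,-5.8]]
```

{"method": "step_arm", "body": {
  "series": [
    [[24,-28,0,-5.6],[26,-25,0,-5.6],[29,-22,0,-5.6],[31,-20,0,-5.6],[32,-16,0,-5.6],[34,-13,0,-5.5],[35,-10,0,-5.6],[36,-7,0,-5.5],[36,-3,0,-5.6],[36,1,0,-5.5],[36,4,1,-5.6]]
  ],
  "grip": 1,
  "newtons": 40
}}

```text
time_s: 1.2
eef_pos: [330.4, -249.6, 230.3]
tcp_rot: [0.792, 0.611, -0.0, 0.0]
force: [0.6, -1.3, -0.1]
gripper_width: 1.003
grasp_force: 0.0
```

{"method": "step_arm", "body": {
  "series": [
    [[38,5,4,-5.7],[37,9,4,-5.7],[36,12,3,-5.7],[35,16,4,-5.7],[33,19,3,-5.7],[31,23,4,-5.7],[29,26,3,-5.7],[26,28,4,-5.7],[23,31,3,-5.7],[20,33,4,-5.7],[17,35,3,-5.7],[13,36,4,-5.7]]
  ]
}}

```text
time_s: 2.4
eef_pos: [506.5, 176.5, 186.9]
tcp_rot: [0.312, 0.95, -0.0, -0.0]
force: [0.8, -0.6, 0.1]
gripper_width: 0.997
grasp_force: 0.0
```

{"method": "step_arm", "body": {
  "series": [
    [[10,38,3,-5.7],[6,38,4,-5.8],[0,0,0,0],[0,0,0,0],[0,0,0,0]]
  ]
}}

```text
time_s: 2.9
eef_pos: [534.9, 246.1, 179.9]
tcp_rot: [0.218, 0.976, -0.001, -0.0]
force: [-0.1, -0.3, 0.5]
gripper_width: 1.001
grasp_force: 0.0
```

```bash
python3 - <<'E'
from h import *
plan([(535.4,247.5,110,154.9),(535.4,247.5,40,154.9)],dec=1,step=14)
E
```

```text
at [534.9 246.1 179.9] 154.85 tilt [-0.0007 -0.0013] F [-0.1 -0.3  0.5] w 1.001 g 0.0 t 2.9 q [ 0.09  0.54 -0.85  1.7   0.45  1.1   0.24]
(535.4, 247.5, 110, 154.9) 5 [[0.0,0.3,14.0,-0.0],[0.0,0.3,14.0,-0.0],[0.0,0.3,14.0,-0.0],[0.1,0.3,13.9,-0.0],[0.0,0.3,14.0,-0.1]]
(535.4, 247.5, 40, 154.9) 5 [[0.0,0.0,14.0,0.0],[0.0,0.0,14.0,0.0],[0.0,0.0,14.0,0.0],[0.0,0.0,14.0,0.0],[0.0,0.0,14.0,0.0]]
```

{"method": "step_arm", "body": {
  "series": [
    [[0,0.5,14,0],[0,0.5,14,0],[0,0.4,14,0],[0,0,14,0],[0,0,14,0],[0,0,14,0],[0,0,14,0],[0,0,14,0],[0,0,14,0],[0,0,14,0],[0,0,0,0],[0,0,0,0]]
  ]
}}

```text
time_s: 4.1
eef_pos: [535.5, 248.8, 40.0]
tcp_rot: [0.217, 0.976, -0.0, -0.0]
force: [0.5, 1.0, 0.8]
gripper_width: 0.999
grasp_force: 0.0
```

{"method": "step_arm", "body": {
  "series": [
    [[0,0,0,0],[0,0,0,0],[0,0,0,0],[0,0,0,0],[0,0,0,0],[0,0,0,0],[0,0,0,0],[0,0,0,0]]
  ],
  "grip": -1,
  "newtons": 40
}}

```text
time_s: 4.9
eef_pos: [536.0, 248.5, 41.1]
tcp_rot: [0.217, 0.976, -0.0, 0.001]
force: [-1.8, -2.3, 6.8]
gripper_width: 0.723
grasp_force: 44.0
```

{"method": "step_arm", "body": {
  "series": [
    [[0,0,-5,0],[0,0,-10,0],[0,0,-20,0],[0,0,-30,0],[0,0,-30,0],[0,0,-30,0],[0,0,-20,0],[0,0,0,0],[0,0,0,0]]
  ]
}}

```text
time_s: 5.8
eef_pos: [535.5, 248.3, 185.0]
tcp_rot: [0.217, 0.976, -0.0, 0.0]
force: [-0.2, -0.7, -5.7]
gripper_width: 0.722
grasp_force: 45.4
```

```bash
python3 - <<'E'
from h import *
plan([(581,4.4,185,26.2)],step=20,dt=6)
cv2.imwrite("pics/t1.png",cv2.resize(manip.get_image("top")[170:330,150:450],(800,427))[:,:,::-1])
cv2.imwrite("pics/s1.png",cv2.resize(manip.get_image("side")[60:280,200:440],(655,600))[:,:,::-1])
E
```

```text
at [535.5 248.3 185. ] 154.94 tilt [ 0.0001 -0.0004] F [-0.2 -0.7 -5.7] w 0.722 g 45.4 t 5.8 q [ 0.09  0.54 -0.85  1.7   0.44  1.11  0.24]
(581, 4.4, 185, 26.2) 22 [[-7,-9,0,5.9],[-7,-8,0,5.8],[-8,-8,0,5.9],[-9,-7,0,5.8],[-10,-6,0,5.9],[-10,-5,0,5.8],[-11,-4,0,5.9],[-11,-3,0,5.8],[-11,-1,0,5.9],[-11,0,0,5.8],[-11,1,0,5.9],[-11,2,0,5.8],[-11,3,0,5.9],[-10,4,0,5.8],[-10,5,0,5.9],[-9,6,0,5.8],[-9,7,0,5.9],[-8,8,0,5.8],[-7,9,0,5.9],[-6,10,0,5.8],[-5,10,0,5.9],[-5,11,0,5.8]]
```

View pics/s1.png

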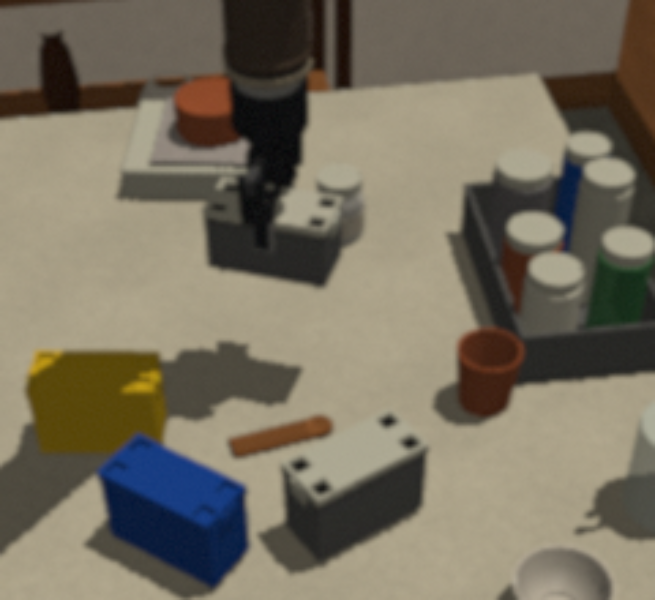

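Side crop: the tub is held level, clear of everything, with its recesses visible at (218,208), (328,203) and (318,221). I move it over the deep tub.

{"method": "step_arm", "body": {
  "series": [
    [[-7,-9,0,5.9],[-7,-8,0,5.8],[-8,-8,0,5.9],[-9,-7,0,5.8],[-10,-6,0,5.9],[-10,-5,0,5.8],[-11,-4,0,5.9],[-11,-3,0,5.8],[-11,-1,0,5.9],[-11,0,0,5.8],[-11,1,0,5.9],[-11,2,0,5.8]]
  ]
}}

```text
time_s: 7.1
eef_pos: [559.6, 115.4, 183.6]
tcp_rot: [0.74, 0.672, -0.001, -0.001]
force: [0.6, -0.2, -5.2]
gripper_width: 0.721
grasp_force: 45.3
```

{"method": "step_arm", "body": {
  "series": [
    [[-11,3,0,5.9],[-10,4,0,5.8],[-10,5,0,5.9],[-9,6,0,5.8],[-9,7,0,5.9],[-8,8,0,5.8],[-7,9,0,5.9],[-6,10,0,5.8],[-5,10,0,5.9],[-5,11,0,5.8],[0,0,0,0],[0,0,0,0]]
  ]
}}

```text
time_s: 8.3
eef_pos: [580.1, 5.1, 184.1]
tcp_rot: [0.974, 0.228, -0.001, -0.0]
force: [-1.0, -0.0, -5.0]
gripper_width: 0.722
grasp_force: 45.3
```

```bash
python3 - <<'E'
from h import *
plan([(581,4.4,185,26.2)],step=20,dt=6,dec=1)
a=manip.get_image("top");b=manip.get_image("side"); cv2.imwrite("pics/ft2.png",a[:,:,::-1]); cv2.imwrite("pics/fs2.png",b[:,:,::-1])
c=np.hstack([cv2.resize(a[175:275,250:360],(440,400)),cv2.resize(b[160:260,285:375],(360,400))])
cv2.imwrite("pics/c3.png",c[:,:,::-1])
E
```

```text
at [580.1   5.1 184.1] 26.41 tilt [-0.0021  0.0002] F [-1. -0. -5.] w 0.722 g 45.3 t 8.3 q [ 0.15  0.4  -0.32  1.74  0.14  1.02 -1.33]
(581, 4.4, 185, 26.2) 1 [[0.5,1.0,-0.9,0.2]]
```

View pics/c3.png

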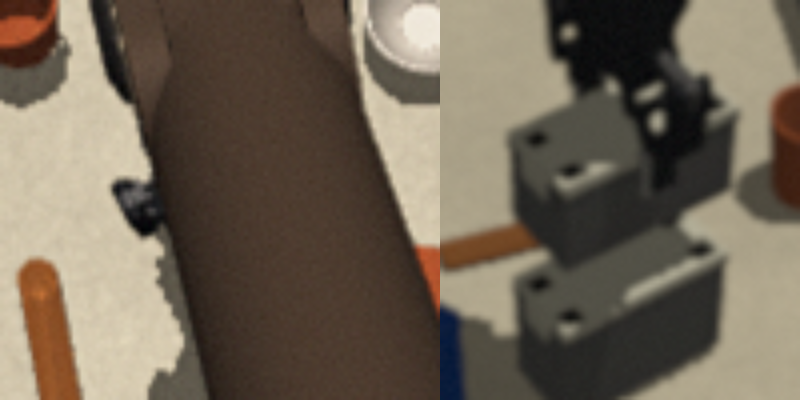

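Side crop (right): the held tub's near recesses are at (537,140) and (572,170), and the deep lid's are at (540,285) and (570,318). I'll compare the two.

```bash
python3 - <<'E'
from h import *
a=cv2.imread("pics/fs2.png")[:,:,::-1]; s=cv2.imread("pics/side0.png")[:,:,::-1]
f=lambda l:(np.array(l)-[440,0])/4+[285,160]-.4
bh=blobs(a,f([(537,140),(572,170)]),4); bd=blobs(a,f([(540,285),(570,318)]),4); b0=blobs(s,np.array([(135,211),(158,237)])/3+[265,160]-.33)
print(bh,bd,b0)
for z in(219,221,223): print(z,cast("side",bh[:,:2],z))
print(cast("side",bd[:,:2],97),cast("side",b0[:,:2],97))
E
```

```text
[[308.7318314  194.37681686  10.75      ]
 [317.09468563 201.7630988   18.265625  ]] [[309.40563725 230.51873249  11.15625   ]
 [317.28888387 238.4907491   12.984375  ]] [[309.42825408 230.04064601  16.265625  ]
 [317.41707979 238.39170208  16.546875  ]]
219 [[527.96222206  -0.77376485]
 [544.00486865 -29.90845682]]
221 [[527.70526129  -3.02124642]
 [543.70452747 -32.07715618]]
223 [[527.44830053  -5.26872798]
 [543.40418629 -34.24585555]]
[[526.52287965  -3.58973293]
 [542.59434808 -34.75716753]] [[526.8135823   -1.88747496]
 [542.96828718 -34.46562556]]
```

{"method": "step_arm", "body": {
  "series": [
    [[0.2,0.5,8,0.2],[0,0,10,0],[0,0,10,0],[0,0,8,0],[0,0,4,0],[0,0,0,0],[0,0,0,0],[0,0,0,0]]
  ]
}}

```text
time_s: 9.2
eef_pos: [581.6, 4.3, 145.7]
tcp_rot: [0.974, 0.225, 0.0, 0.0]
force: [-1.1, 0.1, -5.5]
gripper_width: 0.72
grasp_force: 45.3
```

{"method": "step_arm", "body": {
  "series": [
    [[0,0,1,0],[0,0,1,0],[0,0,1,0],[0,0,1,0],[0,0,1,0],[0,0,0,0],[0,0,0,0]]
  ]
}}

```text
time_s: 9.9
eef_pos: [581.2, 4.3, 140.3]
tcp_rot: [0.974, 0.225, -0.0, -0.0]
force: [0.7, -0.5, -4.6]
gripper_width: 0.722
grasp_force: 45.3
```

{"method": "step_arm", "body": {
  "series": [
    [[0,0,1,0],[0,0,1,0],[0,0,1,0],[0,0,0,0],[0,0,0,0]]
  ]
}}

```text
time_s: 10.4
eef_pos: [581.2, 4.3, 137.2]
tcp_rot: [0.974, 0.225, -0.0, -0.0]
force: [0.6, 0.2, -5.4]
gripper_width: 0.717
grasp_force: 45.3
```

{"method": "step_arm", "body": {
  "series": [
    [[0,0,1,0],[0,0,0,0],[0,0,1,0],[0,0,0,0],[0,0,0,0]]
  ]
}}

```text
time_s: 10.9
eef_pos: [581.2, 4.3, 135.3]
tcp_rot: [0.974, 0.225, 0.0, 0.0]
force: [-0.2, -1.2, -4.2]
gripper_width: 0.721
grasp_force: 45.4
```

Feet are inside the recesses with no contact yet.

{"method": "step_arm", "body": {
  "series": [
    [[0,0,0.5,0],[0,0,0.5,0],[0,0,0,0],[0,0,0,0]]
  ]
}}

```text
time_s: 11.3
eef_pos: [581.5, 4.2, 135.0]
tcp_rot: [0.974, 0.225, 0.0, 0.0]
force: [-3.1, -0.9, 5.9]
gripper_width: 0.718
grasp_force: 46.3
```

{"method": "step_arm", "body": {
  "series": [
    [[0,0,0.5,0],[0,0,0,0],[0,0,0,0]]
  ]
}}

```text
time_s: 11.6
eef_pos: [581.6, 4.2, 134.9]
tcp_rot: [0.974, 0.225, 0.0, 0.0]
force: [-4.3, -0.6, 8.2]
gripper_width: 0.719
grasp_force: 46.9
```

{"method": "step_arm", "body": {
  "series": [
    [[0,0,0,0],[0,0,0,0],[0,0,0,0],[0,0,0,0],[0,0,0,0],[0,0,0,0],[0,0,0,0],[0,0,0,0]]
  ],
  "grip": 1
}}

```text
time_s: 12.4
eef_pos: [581.2, 4.3, 133.8]
tcp_rot: [0.974, 0.225, 0.0, 0.0]
force: [-0.2, 0.8, 0.6]
gripper_width: 1.003
grasp_force: 0.0
```

{"method": "step_arm", "body": {
  "series": [
    [[0,0,-10,0],[0,0,-20,0],[0,0,-30,0],[0,0,-40,0],[0,0,-30,0],[0,0,0,0]]
  ]
}}

```text
time_s: 13.0
eef_pos: [583.5, 4.7, 269.5]
tcp_rot: [0.974, 0.225, 0.004, 0.001]
force: [0.9, 0.5, 0.1]
gripper_width: 1.001
grasp_force: 0.0
```

```bash
python3 - <<'E'
from h import *
plan([(522.7,-261.2,160,17.5)])
E
```

```text
at [583.5   4.7 269.5] 26.04 tilt [0.0086 0.0003] F [0.9 0.5 0.1] w 1.001 g 0.0 t 13.0 q [ 0.16  0.33 -0.32  1.64  0.11  1.18 -1.31]
(522.7, -261.2, 160, 17.5) 8 [[-21,27,14,1.1],[-21,27,14,1.1],[-20,27,14,1.1],[-20,28,14,1.0],[-20,28,13,1.1],[-19,28,14,1.0],[-18,29,13,1.1],[-18,29,14,1.0]]
```

{"method": "step_arm", "body": {
  "series": [
    [[-21,27,6,1.1],[-21,27,12,1.1],[-20,27,14,1.1],[-20,28,14,1.0],[-20,28,14,1.1],[-19,28,14,1.0],[-18,29,14,1.1],[-18,29,14,1.0],[0,0,0,0],[0,0,0,0],[0,0,0,0],[0,0,0,0]]
  ]
}}

```text
time_s: 14.2
eef_pos: [521.2, -260.4, 162.3]
tcp_rot: [0.988, 0.154, 0.001, -0.0]
force: [0.2, 0.8, 0.0]
gripper_width: 1.005
grasp_force: 0.0
```

```bash
python3 - <<'E'
from h import *
plan([(522.7,-261.2,90,17.5),(522.7,-261.2,18,17.5)],dec=1,step=14)
a=manip.get_image("top");b=manip.get_image("side"); cv2.imwrite("pics/ft3.png",a[:,:,::-1]); cv2.imwrite("pics/fs3.png",b[:,:,::-1])
c=np.hstack([cv2.resize(a[180:290,270:440],(510,330)),cv2.resize(b[160:270,280:376],(288,330))])
cv2.imwrite("pics/c4.png",c[:,:,::-1])
E
```

```text
at [ 521.2 -260.4  162.3] 17.67 tilt [0.001  0.0002] F [0.2 0.8 0. ] w 1.005 g 0.0 t 14.2 q [ 0.52  0.42 -0.19  1.77  0.09  0.96 -0.96]
(522.7, -261.2, 90, 17.5) 6 [[0.2,0.2,12.1,0.0],[0.2,0.2,12.0,0.0],[0.2,0.2,12.1,0.0],[0.2,0.2,12.0,0.1],[0.2,0.2,12.1,0.0],[0.2,0.3,12.0,0.1]]
(522.7, -261.2, 18, 17.5) 6 [[0.0,0.0,12.0,-0.0],[0.0,0.0,12.0,-0.0],[0.0,0.0,12.0,-0.0],[0.0,0.0,12.0,-0.0],[0.0,0.0,12.0,-0.0],[0.0,0.0,12.0,-0.0]]
```

View pics/c4.png

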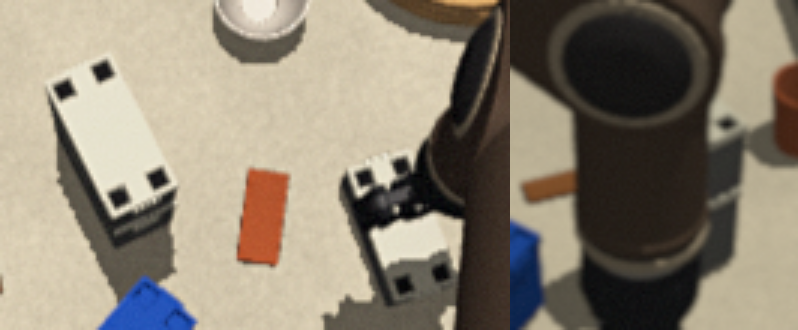

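Top crop: the middle tub sits squarely on the deep one, with recesses at (64,89), (103,70), (120,196) and (158,177). The fingers are centred over the shallow tub. I measure the stacked lid and then go down.

```bash
python3 - <<'E'
from h import *
a=cv2.imread("pics/ft3.png")[:,:,::-1]
b=blobs(a,np.array([(64,89),(103,70),(120,196),(158,177)])/3+[270,180]-.33); print(b,np.hstack(lidpose("top",b,171)))
E
```

```text
[[290.98854423 209.49253686  31.796875  ]
 [303.76526873 203.31738599  33.578125  ]
 [309.26372664 245.33323598  33.4375    ]
 [322.16179628 239.11897662  32.75      ]] [582.18040226   5.00969557 104.43978718  36.32470209  26.00879113]
```

{"method": "step_arm", "body": {
  "series": [
    [[0.2,0.2,12,0],[0.2,0.2,12,0],[0.2,0.2,12,0],[0.2,0.2,12,0.1],[0.2,0.2,12,0],[0.2,0.3,12,0.1],[0,0,14,0],[0,0,14,0],[0,0,14,0],[0,0,14,0],[0,0,14,0],[0,0,0,0]]
  ]
}}

```text
time_s: 15.5
eef_pos: [520.6, -262.0, 17.4]
tcp_rot: [0.989, 0.151, -0.001, -0.001]
force: [-0.8, 0.2, -0.2]
gripper_width: 0.996
grasp_force: 0.0
```

{"method": "step_arm", "body": {
  "series": [
    [[0,0,1,0],[0,0,0,0],[0,0,0,0]]
  ]
}}

```text
time_s: 15.8
eef_pos: [522.4, -262.9, 19.5]
tcp_rot: [0.989, 0.151, 0.001, 0.0]
force: [-0.1, -0.2, 0.6]
gripper_width: 0.999
grasp_force: 0.0
```

{"method": "step_arm", "body": {
  "series": [
    [[0,0,0,0],[0,0,0,0],[0,0,0,0],[0,0,0,0],[0,0,0,0],[0,0,0,0],[0,0,0,0],[0,0,0,0]]
  ],
  "grip": -1,
  "newtons": 40
}}

```text
time_s: 16.6
eef_pos: [522.2, -262.6, 19.4]
tcp_rot: [0.989, 0.151, 0.0, 0.0]
force: [-2.1, 1.0, 5.9]
gripper_width: 0.723
grasp_force: 43.1
```

{"method": "step_arm", "body": {
  "series": [
    [[0,0,-5,0],[0,0,-10,0],[0,0,-20,0],[0,0,-30,0],[0,0,-35,0],[0,0,-35,0],[0,0,-35,0],[0,0,-30,0],[0,0,-16,0],[0,0,0,0],[0,0,0,0]]
  ]
}}

```text
time_s: 17.7
eef_pos: [521.5, -262.5, 234.5]
tcp_rot: [0.989, 0.151, -0.0, -0.0]
force: [0.3, 0.2, -4.2]
gripper_width: 0.723
grasp_force: 44.7
```

```bash
python3 - <<'E'
from h import *
plan([(581.5,4.4,235,26.1)],step=24)
E
```

```text
at [ 521.5 -262.5  234.5] 17.34 tilt [-0.0003  0.    ] F [ 0.3  0.2 -4.2] w 0.723 g 44.7 t 17.7 q [ 0.53  0.35 -0.19  1.69  0.07  1.11 -0.95]
(581.5, 4.4, 235, 26.1) 12 [[11,-20,0,-0.7],[12,-20,0,-0.7],[12,-19,0,-0.7],[12,-19,0,-0.7],[12,-19,0,-0.7],[13,-19,0,-0.8],[13,-19,0,-0.7],[13,-19,0,-0.8],[13,-18,0,-0.7],[14,-18,0,-0.8],[14,-18,0,-0.7],[14,-19,-1,-0.8]]
```

{"method": "step_arm", "body": {
  "series": [
    [[11,-20,0,-0.7],[12,-20,0,-0.7],[12,-19,0,-0.7],[12,-19,0,-0.7],[12,-19,0,-0.7],[13,-19,0,-0.8],[13,-19,0,-0.7],[13,-19,0,-0.8],[13,-18,0,-0.7],[14,-18,0,-0.8],[14,-18,0,-0.7],[14,-19,-1,-0.8]]
  ]
}}

```text
time_s: 18.9
eef_pos: [581.1, 6.1, 233.8]
tcp_rot: [0.974, 0.227, -0.002, -0.0]
force: [-0.6, 0.8, -2.8]
gripper_width: 0.722
grasp_force: 44.7
```

{"method": "step_arm", "body": {
  "series": [
    [[0,0,0,0],[0,0,0,0],[0,0,0,0],[0,0,0,0]]
  ]
}}

```text
time_s: 19.3
eef_pos: [581.7, 3.6, 235.2]
tcp_rot: [0.974, 0.225, -0.001, 0.0]
force: [1.2, -0.2, -3.0]
gripper_width: 0.72
grasp_force: 44.7
```

```bash
python3 - <<'E'
from h import *
plan([(581.5,4.4,200,26.1)],step=10,dec=1)
b=manip.get_image("side"); cv2.imwrite("pics/fs4.png",b[:,:,::-1])
cv2.imwrite("pics/c5.png",cv2.resize(b[130:270,270:410],(600,600))[:,:,::-1])
E
```

```text
at [581.7   3.6 235.2] 26.05 tilt [-0.001  -0.0005] F [ 1.2 -0.2 -3. ] w 0.72 g 44.7 t 19.3 q [ 0.16  0.36 -0.33  1.68  0.13  1.12 -1.32]
(581.5, 4.4, 200, 26.1) 4 [[0.0,-0.2,8.8,-0.0],[0.1,-0.2,8.8,-0.0],[0.0,-0.2,8.8,-0.0],[0.1,-0.2,8.8,-0.0]]
```

View pics/c5.png

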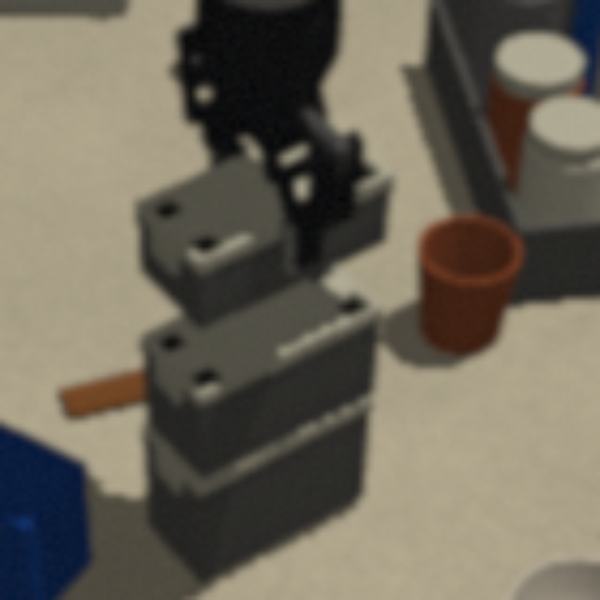

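Side crop: held recesses at (168,210) and (206,243). Below them, the middle lid's are at (172,342) and (205,376).

```bash
python3 - <<'E'
from h import *
a=cv2.imread("pics/fs4.png")[:,:,::-1]; k=140/600
f=lambda l:np.array(l)*k+[270,130]-.4
for l,z in(([(168,210),(206,243)],270.6),([(172,342),(205,376)],171)):
    b=blobs(a,f(l),4); w=cast("side",b[:,:2],z); print(b,w,w.mean(0))
E
```

```text
[[308.61954225 178.52464789  11.09375   ]
 [317.31261312 186.03817873  17.265625  ]] [[528.46370912  -3.96032056]
 [544.47985723 -33.52260003]] [536.47178317 -18.7414603 ]
[[309.57217153 209.49771898  10.703125  ]
 [317.50164868 217.39718225  13.03125   ]] [[528.65650183  -2.97518873]
 [543.97409346 -33.72255965]] [536.31529764 -18.34887419]
```

Aligned to within about 0.5 mm, so I lower it.

{"method": "step_arm", "body": {
  "series": [
    [[0,-0.2,8,0],[0,0,10,0],[0,0,10,0],[0,0,6,0],[0,0,2,0],[0,0,0,0],[0,0,0,0],[0,0,0,0]]
  ]
}}

```text
time_s: 20.15
eef_pos: [582.3, 4.9, 200.2]
tcp_rot: [0.974, 0.226, 0.0, 0.0]
force: [1.2, 0.2, -2.7]
gripper_width: 0.72
grasp_force: 44.8
```

{"method": "step_arm", "body": {
  "series": [
    [[0,0,1,0],[0,0,1,0],[0,0,1,0],[0,0,1,0],[0,0,1,0],[0,0,0,0],[0,0,0,0]]
  ]
}}

```text
time_s: 20.85
eef_pos: [582.0, 4.9, 194.8]
tcp_rot: [0.974, 0.226, -0.0, 0.0]
force: [-0.0, -0.3, -3.5]
gripper_width: 0.719
grasp_force: 44.8
```

{"method": "step_arm", "body": {
  "series": [
    [[0,0,1,0],[0,0,1,0],[0,0,1,0],[0,0,0,0],[0,0,0,0]]
  ]
}}

```text
time_s: 21.35
eef_pos: [582.0, 4.9, 191.7]
tcp_rot: [0.974, 0.226, -0.0, 0.0]
force: [0.3, -1.5, -3.2]
gripper_width: 0.723
grasp_force: 44.8
```

{"method": "step_arm", "body": {
  "series": [
    [[0,0,1,0],[0,0,1,0],[0,0,1,0],[0,0,0,0],[0,0,0,0]]
  ]
}}

```text
time_s: 21.85
eef_pos: [582.0, 4.9, 188.7]
tcp_rot: [0.974, 0.226, -0.0, 0.0]
force: [0.5, 0.4, -3.3]
gripper_width: 0.717
grasp_force: 44.8
```

{"method": "step_arm", "body": {
  "series": [
    [[0,0,0.5,0],[0,0,0.5,0],[0,0,0,0],[0,0,0,0]]
  ]
}}

```text
time_s: 22.25
eef_pos: [582.0, 4.9, 187.8]
tcp_rot: [0.974, 0.226, -0.0, 0.0]
force: [-0.2, 1.3, -2.2]
gripper_width: 0.723
grasp_force: 44.8
```

{"method": "step_arm", "body": {
  "series": [
    [[0,0,0.5,0],[0,0,0.5,0],[0,0,0,0],[0,0,0,0]]
  ]
}}

```text
time_s: 22.65
eef_pos: [582.2, 4.9, 187.3]
tcp_rot: [0.974, 0.226, 0.0, 0.0]
force: [-2.1, -0.7, 3.8]
gripper_width: 0.722
grasp_force: 45.4
```

Seated under light load. Release and retreat.

{"method": "step_arm", "body": {
  "series": [
    [[0,0,0.5,0],[0,0,0,0],[0,0,0,0]]
  ]
}}

```text
time_s: 22.95
eef_pos: [582.3, 4.8, 187.3]
tcp_rot: [0.974, 0.226, 0.001, 0.0]
force: [-2.9, -1.2, 7.1]
gripper_width: 0.723
grasp_force: 46.2
```

{"method": "step_arm", "body": {
  "series": [
    [[0,0,0,0],[0,0,0,0],[0,0,0,0],[0,0,0,0],[0,0,0,0],[0,0,0,0],[0,0,0,0],[0,0,0,0]]
  ],
  "grip": 1
}}

```text
time_s: 23.75
eef_pos: [582.0, 4.9, 186.3]
tcp_rot: [0.974, 0.226, 0.0, 0.0]
force: [0.1, 0.2, -0.2]
gripper_width: 0.998
grasp_force: 0.0
```

{"method": "step_arm", "body": {
  "series": [
    [[0,0,-10,0],[0,0,-20,0],[0,0,-30,0],[0,0,-30,0],[-20,30,0,0],[-20,30,0,0],[-20,30,0,0],[-20,30,0,0],[-20,30,0,0],[-10,20,0,0],[0,0,0,0],[0,0,0,0]]
  ]
}}

```text
time_s: 24.95
eef_pos: [558.1, -196.1, 276.8]
tcp_rot: [0.974, 0.226, 0.0, -0.0]
force: [-0.5, 0.6, -0.0]
gripper_width: 0.999
grasp_force: 0.0
```

```bash
python3 - <<'E'
from h import *
a=manip.get_image("top");b=manip.get_image("side")
c=np.hstack([cv2.resize(a[160:290,200:430],(510,288)),cv2.resize(b[150:270,280:400],(288,288))])
cv2.imwrite("pics/c6.png",c[:,:,::-1]); cv2.imwrite("pics/ft6.png",a[:,:,::-1])
plan([])
E
```

```text
at [ 558.5 -194.6  276.7] 26.24 tilt [0.0005 0.0007] F [-0.2  0.1 -0.8] w 0.999 g 0.0 t 25.05 q [ 0.44  0.33 -0.24  1.61  0.08  1.21 -0.93]
```

View pics/c6.png

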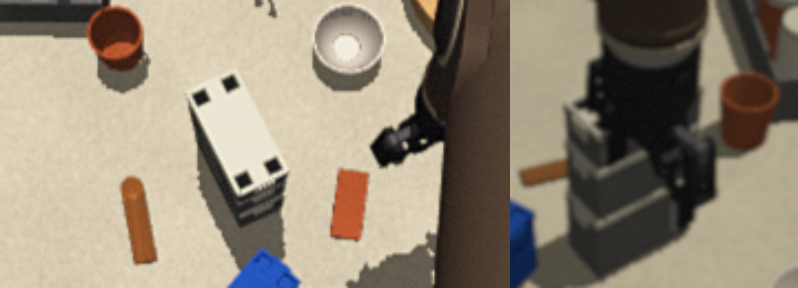

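Both crops show an upright, aligned three-tub stack. The gripper is clear and the bystanders have not moved.

```bash
python3 -c "
from rig import manip; print(manip.job_done())"
```

```text
the job is handed in; nothing more can be done
None
```

I stacked the middle tub on the deep tub and the shallow tub on top, both seated and released with the gripper clear, and handed the job in at about 25 s of the 58 s limit; the final pictures show an upright, aligned stack, but the hand-in returned no verdict.

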